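# Hold a test panel up to the master swatch

## Task

For the mural's colour check, draw the teal test panel straight up out of its slot in the rack and lean it back so that its painted face looks up, parallel to the easel's sloping board, top edge towards the board's upper edge. Hold it squarely in front of the black outline on the board, about 8 cm off the board's face, and finish while still holding it there steadily in the gripper. Do not touch the easel, and leave the other panels and everything else on the table where they are.

Things in the scene. Friction and masses are not known exactly. Their poses are not given: they have to be found in the camera images.
- panel_teal: The teal test panel: a flat wooden board 10 mm thick (x) by 110 mm wide (y) by 150 mm tall (z), 70 to 140 g. Origin at the middle of its bottom edge; z runs up the panel to its top edge (at z = 150 mm). The +x face and the top edge are painted teal, the other faces are bare wood. It starts upright in one of the rack's three slots; any of the three panels can be in any slot
- teal_face (a point): the centre of the teal panel's painted face (5 mm in +x and 75 mm in z from the panel's origin)
- rack: Wooden rack fixed to the table, 210 (x) x 130 (y) x 50 mm high, origin at the centre of its underside, yaw 0.4 to 1.2 rad, left or right of the easel. Slots across y at x = -80, 0, +80 mm, each 13 mm wide, 114 mm long, 40 mm deep (floor 10 mm above the table). The panels stand loosely in them, painted faces towards the rack's +x, tops 160 mm above the table
- easel: Wooden easel fixed to the table, origin at the centre of its foot's underside, foot 180 (x) x 220 (y) mm; its x (the way the board faces) heads 1.2 to 1.85 rad from straight ahead, to the robot's left
- easel_board: The easel's fixed grey board, 250 mm wide (y), 170 mm along the slope (z), 12 mm thick, sloping at 45 degrees. Origin at the centre of its face, 120 mm above the table. x: the face's normal, 45 degrees upward and towards the robot's left; z: up the slope; y: level, towards the robot. On the +y half is the teal master swatch, on the -y half a black outline, 110 x 150 mm, with a cross in its middle
- mark (a point): the cross in the centre of the black outline on the board's face (63 mm in -y from the board's origin)
- panel_orange: the orange test panel: as the teal one, but painted orange; origin and axes alike. To be left in its slot
- panel_yellow: the yellow test panel: as the teal one, but painted yellow; origin and axes alike. To be left in its slot
- can_black: the black spray can, teal ring, 65 mm in diameter and 180 mm tall; stands loose on the table, origin at the centre of its underside. To be left alone
- can_white: the white spray can, yellow ring, 65 mm in diameter and 180 mm tall; stands loose on the table, origin at the centre of its underside. To be left alone
- can_gold: the gold spray can, orange ring, 65 mm in diameter and 180 mm tall; stands loose on the table, origin at the centre of its underside. To be left alone
- coffee_cup: a lidded paper coffee cup, 79 mm in diameter and 95 mm tall; stands loose on the table, origin at the centre of its underside. To be left alone

How it is judged:
By the outcome, as a careful person would: the job done as asked, in the order asked, and still so for the second after the job is handed in, while the arm keeps its last pose, push and grip.
It also fails if it takes over 40 s, if anything falls off the work surface, if the arm or the gripper's body presses on something with over 40 N, if the wrist force passes 120 N, or if a joint passes its speed limit or range.

## Robot

A 6-joint arm with a two-finger parallel gripper is mounted at the origin on the work surface. World frame = base frame: x ahead of the robot, y to its left, z up, the work surface at z = 0. Lengths are in m, angles in rad, forces in N, time in s.
With the tool pointing down it reaches from about 0.3 to 0.875 m from the base axis. Payload 6.4 kg.
Tool frame: the origin (TCP) lies between the finger pads; the fingertips stand ctrl.tip_extent ahead of it and the grasp point (between the pads) is the TCP (ctrl.tip_extent is the distance from the TCP to the fingertips, in m); z points along the fingers, y is the line along which they close (so a half turn about z gives the same grasp; the last joint's range is limited). The gripper opens to 85 mm and grips with 20 to 120 N. Pads are 22 mm wide; open, the fingers measure 114 mm over their backs; the gripper's body (76 mm by 85 mm) begins 54 mm behind the grasp point. The pads swing forward as they close: fully open they stand 13 mm farther back than shut.
Start: joints at [-0.206, 0.181, 1.607, -0, 1.354, -0.206], TCP at [0.575, 0, 0.25] pointing down, gripper open.
Joint ranges: [-2.99, 2.99], [-0.89, 2.07], [0.3, 2.58], [-1.14, 4.28], [0, 2.63], [-3.12, 3.12]. Speed limits (rad/s): [2.57, 2.57, 3.01, 3.14, 3.14, 3.14].

## Interface

Orientations are given as a unit quaternion [w, x, y, z].
In Python, from bench import ctrl gives the robot as it stands.
- The arm moves only by the tool send_rows, never from a script. Its arguments are lists of equal length, an entry for each row: "dr": the turn, a rotation vector about the tool's x, y, z in units of 6 degrees (1.0 is 6 degrees), a list of three; "xyz": the shift along the tool's x, y, z in cm, a list of three; "jaw": the opening in per cent of the stroke, from 0 (shut) to 100 (fully open). In form: {"dr": [[wx, wy, wz], ...], "xyz": [[dx, dy, dz], ...], "jaw": [jaw, ...]}. A call has exactly 8 rows; each row is the pose to reach, as a shift and turn from the pose commanded when the call began, along the tool's axes at that moment; what a row does not reach only later rows make up. A row lasts 1/8 s, in which the tool goes at most 62.5 mm and 10.7 degrees, less where a joint would pass 70% of its speed; a pose out of reach is approached as far as the arm can. A call with a gripper value outside its range is refused whole. The fingers move at their own pace and stop on an object; the grip force is fixed at half the most. Time passes only in rows, so rows that repeat a pose let the fingers close, or fill a call up. It gives the time, the measured TCP pose, the force, the opening and the grip force at its end, in the units of the state.
- ctrl.get_obs(): the state, without advancing time (a new reading comes with each control period).
- ctrl.camera(name): name is "scene" or "side" or "wrist"; returns the picture (420x560x3 uint8, red, green, blue); there is no depth.
- ctrl.calibration(name): a dict with "camera_matrix" (3x3 intrinsics, pixels), "D" ([k1, k2, p1, p2, k3] as OpenCV has them; the pictures are not rectified), "world_from_camera" (4x4, takes a point from camera to world coordinates). Camera axes: x right, y up, looking along -z (the intrinsics and any distortion apply to the point x, -y, -z); pixel columns grow to the right and rows downward; lengths in m; the calibration is good to about 2 mm. A picture is of the moment at which its call begins: read the wrist's pose just before it. calibration takes no time and is no camera call; for the wrist camera it gives the pose at the moment of the call.
- ctrl.hand_in(): hands the job in; it is judged then, once.
The state is a dict: "time_s": time; "q": joint angles; "dq": joint speeds; "joint_efforts": joint torques, N m; "eef_pos": TCP position; "eef_rot": TCP orientation; "wrist_force": force on the tool from outside, world axes, zero at the start; "torque": the same for the moment, N m; "opening": opening from 0.0 (shut) to 1.0 (fully open); "grasp_force": force on a finger pad.
Only numpy, scipy, OpenCV 4.12 (cv2) and the standard library are available. Lean on these libraries where they do the work, as an engineer would, in place of code of your own. Each camera call takes 0.05 s, during which the arm holds its last target. There are 200 camera calls.

## Working session

There is one attempt and no reset: what is moved stays moved. The work goes in short steps, Python scripts to look and compute and a tool call to move; the robot and the scene stay as the last step left them, time stands still between calls to the robot, and variables do not carry over. Pictures are saved under pics/ and viewed, at most 10 in all, crops included, and the job is handed in when it is done.

Besides the shell and the picture viewer there is one more tool, called after "Emit:" by a JSON object that holds its "api" and its "payload", one argument or row to a line. send_rows: Moves the arm, as the interface text tells. Its arguments: {"type":"object","properties":{"dr":{"type":"array","items":{"type":"array","items":{"type":"number"}}},"xyz":{"type":"array","items":{"type":"array","items":{"type":"number"}}},"jaw":{"type":"array","items":{"type":"number"}}},"required":["dr","xyz","jaw"]}

```bash
mkdir -p pics; ls
python3 - <<'E'
from bench import ctrl
import cv2,numpy as np
print(ctrl.get_obs()['eef_pos'],ctrl.get_obs()['eef_rot'],ctrl.tip_extent)
for n in('scene','side'):
    cv2.imwrite(f'pics/{n}0.png',ctrl.camera(n)[:,:,::-1]); c=ctrl.calibration(n); print(np.round(c['world_from_camera'],3),c['D'])
E
```

```text
pics
[5.74494441e-01 1.35859975e-04 2.49403316e-01] [-7.31534674e-04  7.07101784e-01  7.07111251e-01 -4.59871665e-04] 0.019
[[-0.996  0.079 -0.028  0.558]
 [-0.084 -0.947  0.31   0.439]
 [-0.002  0.311  0.95   1.493]
 [ 0.     0.     0.     1.   ]] [0.06225519 0.         0.         0.         0.        ]
[[ 0.827  0.265 -0.495 -0.1  ]
 [-0.561  0.427 -0.709 -1.067]
 [ 0.024  0.864  0.502  0.852]
 [ 0.     0.     0.     1.   ]] [-0.1899693  0.         0.         0.         0.       ]
```

View pics/scene0.png

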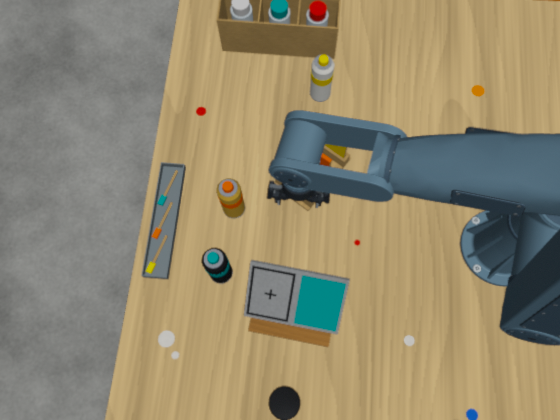

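View pics/side0.png

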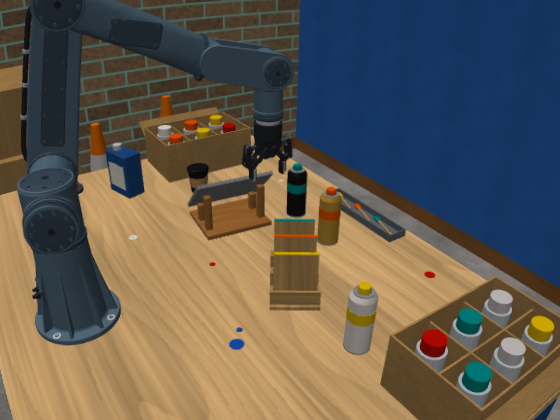

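The scene view shows the easel at (295,300), with the outline cross at (270,294); the arm hides the rack. The side view shows the panel tops: yellow at (296,254), orange at (296,236) and teal at (294,220). Teal is in the slot nearest the easel. Next I measure these.

```bash
cat > h.py <<'E'
from bench import ctrl
import cv2,numpy as np
from scipy.spatial.transform import Rotation as R
def rays(c,uv):
    p=cv2.undistortPoints(np.array(uv,float).reshape(-1,1,2),np.array(c['camera_matrix'],float),np.array(c['D'],float))[:,0]
    T=np.array(c['world_from_camera']); d=np.c_[p[:,0],-p[:,1],-np.ones(len(p))]@T[:3,:3].T
    return T[:3,3],d
def onz(c,uv,z):
    o,d=rays(c,uv); return o+d*((np.asarray(z)-o[2])/d[:,2])[:,None]
def mask(im,h0,h1,s=120,v=60):
    return cv2.inRange(cv2.cvtColor(im,cv2.COLOR_RGB2HSV),(h0,s,v),(h1,255,255))
def blobs(m,amin=20):
    cs=[k for k in cv2.findContours(m,cv2.RETR_EXTERNAL,cv2.CHAIN_APPROX_NONE)[0] if cv2.contourArea(k)>amin]
    return sorted(cs,key=cv2.contourArea,reverse=True)
def quat(o): q=o['eef_rot']; return R.from_quat([q[1],q[2],q[3],q[0]])
E
python3 - <<'E'
from h import *
im=cv2.imread('pics/side0.png')[:,:,::-1].copy(); c=ctrl.calibration('side')
for n,h in(('teal',(80,100)),('orange',(5,16)),('yellow',(22,32))):
    for k in blobs(mask(im,*h),15):
        r=cv2.boundingRect(k)
        if 265<r[0]<330 and 200<r[1]<270:
            p=k[:,0]; l,rr=p[p[:,0]<=p[:,0].min()+1].mean(0),p[p[:,0]>=p[:,0].max()-1].mean(0)
            P=onz(c,[l+[-.5,0],rr+[.5,0]],[.16]*2); d=P[1]-P[0]
            print(n,r,l,rr,P.round(4).tolist(),P.mean(0).round(4),'len',np.linalg.norm(d).round(4),'normal yaw',np.arctan2(d[0],-d[1])+0 , np.arctan2(d[1],d[0]))
im=cv2.imread('pics/scene0.png')[:,:,::-1].copy(); c=ctrl.calibration('scene')
k=[k for k in blobs(mask(im,80,100),200)][0]
b=cv2.boxPoints(cv2.minAreaRect(k)); q=cv2.approxPolyDP(k,6,True)[:,0]; print('swatch',q.tolist())
hsv=cv2.cvtColor(im,cv2.COLOR_RGB2GRAY)
m=(hsv<60).astype(np.uint8)*255; m[:, :235]=0;m[:,305:]=0;m[:260]=0;m[330:]=0
for k in blobs(m,5): print('dark',cv2.approxPolyDP(k,4,True)[:,0].tolist(),cv2.contourArea(k))
cv2.imwrite('pics/wrist0.png',ctrl.camera('wrist')[:,:,::-1])
cv2.imwrite('pics/easel.png',cv2.resize(cv2.imread('pics/scene0.png')[250:350,200:360],None,fx=5,fy=5,interpolation=cv2.INTER_CUBIC))
E
```

```text
teal (275, 219, 40, 2) [275.5 219.5] [313.33333333 220.        ] [[0.5448, -0.0905, 0.16], [0.6327, -0.1482, 0.16]] [ 0.5887 -0.1194  0.16  ] len 0.1051 normal yaw 0.9894051794420886 -0.5813911473528081
orange (318, 205, 23, 16) [318.26666667 210.26666667] [339.81818182 212.18181818] [[0.6742, -0.1112, 0.16], [0.7216, -0.1531, 0.16]] [ 0.6979 -0.1321  0.16  ] len 0.0633 normal yaw 0.8450087267194165 -0.7257876000754802
orange (273, 234, 45, 4) [273.5 235.5] [316.6 235.8] [[0.4965, -0.1554, 0.16], [0.5919, -0.2167, 0.16]] [ 0.5442 -0.186   0.16  ] len 0.1134 normal yaw 0.9988694750824617 -0.5719268517124348
yellow (274, 252, 46, 4) [274.4 253. ] [318.25 253.25] [[0.4554, -0.2231, 0.16], [0.5472, -0.2823, 0.16]] [ 0.5013 -0.2527  0.16  ] len 0.1093 normal yaw 0.9984831524954101 -0.5723131742994866
swatch [[302, 276], [294, 322], [335, 330], [345, 284]]
dark [[253, 267], [247, 312], [261, 315], [248, 312], [254, 267], [268, 269]] 14.0
dark [[275, 271], [294, 276], [286, 320], [294, 274]] 11.5
```

View pics/wrist0.png

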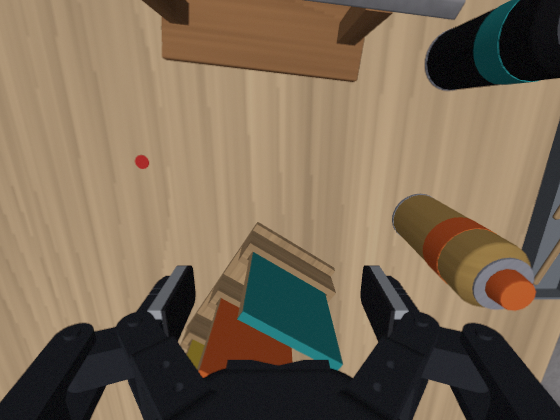

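View pics/easel.png

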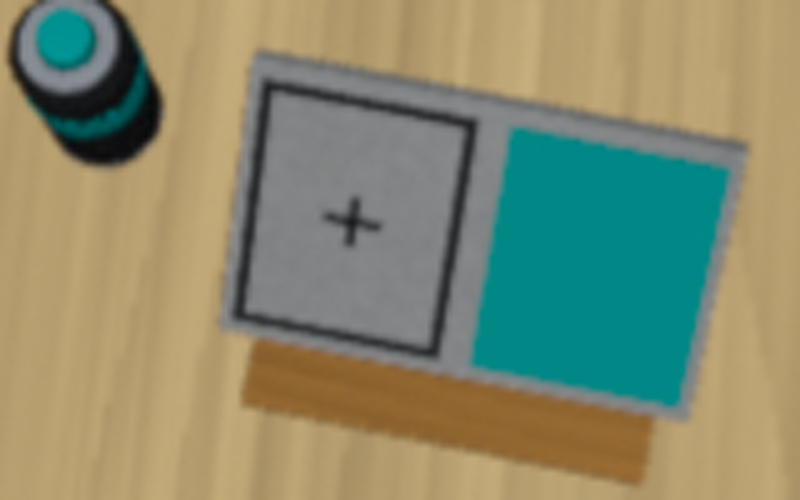

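The wrist view shows teal's painted face around (290,300), with its top edge running (240,317)–(340,363). The easel crop gives the cross at (351,221) and the outline corners.

```bash
cat >> h.py <<'E'
def togo(pos,Rt):
    o=ctrl.get_obs(); Rc=quat(o); 
    return ((Rc.inv()*Rt).as_rotvec()/np.radians(6)).round(2), (Rc.inv().apply(np.array(pos)-o['eef_pos'])*100).round(2)
def Rcols(x,y,z): return R.from_matrix(np.c_[x,y,z])
E
python3 - <<'E'
from h import *
c=ctrl.calibration('scene'); s=.0530
f=lambda L:(np.array(L,float)+.5)/5-.5+[200,250]
oc=onz(c,f([(267,87),(473,123),(437,353),(238,317)]),[.12+s,.12+s,.12-s,.12-s])
b=.085*.7071; bc=onz(c,f([(256,54),(746,147),(687,416),(223,328)]),[.12+b,.12+b,.12-b,.12-b])
mk=onz(c,f([(351,221)]),[.12])
sw=onz(c,[[302, 276],[345,284],[335,330],[294,322]],[.12+s,.12+s,.12-s,.12-s])
for n,q in(('outline',oc),('board',bc),('sw',sw)):
    y=(q[0]+q[3]-q[1]-q[2])[:2]; z=(q[0]+q[1]-q[2]-q[3])
    print(n,q.mean(0).round(4),'head from y',np.arctan2(y[1],y[0])+np.pi/2,'from z',np.arctan2(-z[1],-z[0]),[np.linalg.norm(q[i]-q[i-1]).round(4) for i in range(4)])
print('mark',mk.round(4))
for n,p in(('gold',(228,186)),('black',(213,258))): print(n,onz(c,[p],[.18]).round(3))
im=cv2.imread('pics/wrist0.png')[:,:,::-1].copy(); cw=ctrl.calibration('wrist')
print('cam in tool', quat(ctrl.get_obs()).inv().apply(np.array(cw['world_from_camera'])[:3,3]-ctrl.get_obs()['eef_pos']).round(3))
hsv=cv2.cvtColor(im,cv2.COLOR_RGB2HSV)
print([hsv[y,x].tolist() for x,y in((290,300),(290,341),(290,338))])
m=cv2.inRange(hsv,(80,100,100),(100,255,255)); m[:300]=0; m[:,380:]=0;m[:,:225]=0
k=blobs(m)[0]; q=cv2.boxPoints(cv2.minAreaRect(k)); P=onz(cw,q,[.16]*4); print('teal top wrist',q.round(1).tolist(),P.round(4).tolist(),P.mean(0).round(4))
E
```

```text
outline [0.6246 0.21   0.12  ] head from y 1.4781949945863733 from z 1.4661058958370738 [np.float64(0.1463), np.float64(0.1041), np.float64(0.1463), np.float64(0.1057)]
board [0.5616 0.2132 0.12  ] head from y 1.467345423535523 from z 1.4663439623053687 [np.float64(0.1704), np.float64(0.2462), np.float64(0.1693), np.float64(0.2462)]
sw [0.4998 0.2233 0.12  ] head from y 1.4676339496435205 from z 1.4655975940960073 [np.float64(0.1465), np.float64(0.1075), np.float64(0.1467), np.float64(0.1079)]
mark [[0.6258 0.2092 0.12  ]]
gold [[ 0.758 -0.052  0.18 ]]
black [[0.772 0.142 0.18 ]]
cam in tool [ 0.083 -0.001 -0.124]
[[91, 198, 72], [91, 182, 130], [91, 184, 129]]
teal top wrist [[237.10000610351562, 318.70001220703125], [241.39999389648438, 310.5], [341.79998779296875, 363.5], [337.5, 371.6000061035156]] [[0.5376, -0.0922, 0.16], [0.5418, -0.0835, 0.16], [0.634, -0.1435, 0.16], [0.6306, -0.1536, 0.16]] [ 0.586  -0.1182  0.16  ]
```

Emit:
{"api": "send_rows", "payload": {
  "dr": [
    [0,0,-1.5],
    [0,0,-3.0],
    [0,0,-4.5],
    [0,0,-6.0],
    [0,0,-7.5],
    [0,0,-8.8],
    [0,0,-9.43],
    [0,0,-9.43]
  ],
  "xyz": [
    [-2,0.2,0.5],
    [-4,0.4,1],
    [-6,0.6,1.5],
    [-8,0.8,2],
    [-10,1,2.5],
    [-11.5,1.2,3],
    [-11.9,1.25,3],
    [-11.9,1.25,3]
  ],
  "jaw": [100,100,100,100,100,100,100,100]
}}

```text
time_s: 1.15
eef_pos: [0.5873, -0.1193, 0.2198]
eef_rot: [-0.0, 0.288, 0.958, 0.0]
wrist_force: [0.5, 0.3, 1.0]
opening: 1.0
grasp_force: 0.0
```

Run:
```python
from h import *
a=.988; Rt=Rcols([-np.sin(a),np.cos(a),0],[np.cos(a),np.sin(a),0],[0,0,-1])
print(togo([.587,-.1187,.135],Rt),ctrl.get_obs()['q'])
im=ctrl.camera('wrist'); cw=ctrl.calibration('wrist'); cv2.imwrite('pics/w1.png',im[:,:,::-1])
m=cv2.inRange(cv2.cvtColor(im,cv2.COLOR_RGB2HSV),(80,100,100),(100,255,255))
for k in blobs(m,60)[:3]:
    q=cv2.boxPoints(cv2.minAreaRect(k)); P=onz(cw,q,[.16]*4); print(q.round(1).tolist(),P.round(4).tolist(),P.mean(0).round(4))
```

```text
(array([-0.  , -0.01, -0.02]), array([0.05, 0.04, 8.48])) [-3.98268154e-01  2.62103419e-01  1.57301778e+00  7.25629063e-06
  1.30737464e+00 -1.38438133e+00]
[[271.0, 155.0], [286.0, 155.0], [286.0, 303.0], [271.0, 303.0]] [[0.5377, -0.091, 0.16], [0.5429, -0.0832, 0.16], [0.6351, -0.1431, 0.16], [0.6289, -0.1525, 0.16]] [ 0.5862 -0.1175  0.16  ]
```

View pics/w1.png

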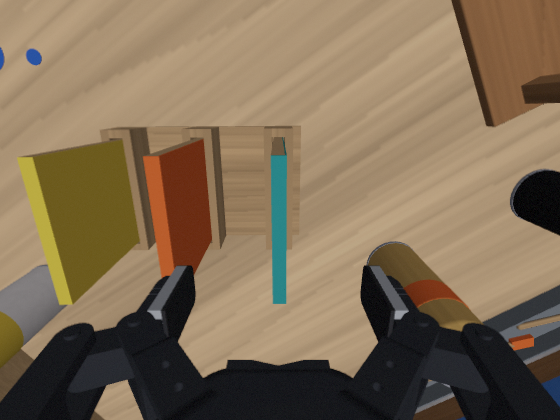

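The panel's top edge is vertical in the picture at columns 271–286, midway between the fingers. Now I descend and close.

Emit:
{"api": "send_rows", "payload": {
  "dr": [
    [0,0,0],
    [0,0,0],
    [0,0,0],
    [0,0,0],
    [0,0,0],
    [0,0,0],
    [0,0,0],
    [0,0,0]
  ],
  "xyz": [
    [0.1,0.05,2],
    [0.1,0.05,4],
    [0.1,0.05,6],
    [0.1,0.05,7.5],
    [0.1,0.05,8.4],
    [0.1,0.05,8.4],
    [0.1,0.05,8.4],
    [0.1,0.05,8.4]
  ],
  "jaw": [100,100,100,100,100,100,40,0]
}}

```text
time_s: 2.2
eef_pos: [0.5875, -0.1182, 0.1371]
eef_rot: [0.001, 0.288, 0.958, -0.0]
wrist_force: [0.2, 0.0, 0.1]
opening: 0.604
grasp_force: 0.0
```

Emit:
{"api": "send_rows", "payload": {
  "dr": [
    [0,0,0],
    [0,0,0],
    [0,0,0],
    [0,0,0],
    [0,0,0],
    [0,0,0],
    [0,0,0],
    [0,0,0]
  ],
  "xyz": [
    [0,0,0],
    [0,0,0],
    [0,0,0],
    [0,0,0],
    [0,0,0],
    [0,0,0],
    [0,0,0],
    [0,0,0]
  ],
  "jaw": [0,0,0,0,0,0,0,0]
}}

```text
time_s: 3.2
eef_pos: [0.5872, -0.1181, 0.1366]
eef_rot: [0.0, 0.288, 0.958, -0.0]
wrist_force: [0.7, -0.3, 5.1]
opening: 0.109
grasp_force: 59.0
```

Emit:
{"api": "send_rows", "payload": {
  "dr": [
    [0,0,0],
    [0,0,0],
    [0,0,0],
    [0,0,0],
    [0,0,0],
    [0,0,0],
    [0,0,0],
    [0,0,0]
  ],
  "xyz": [
    [0,0,-0.8],
    [0,0,-2],
    [0,0,-3.5],
    [0,0,-5],
    [0,0,-6.5],
    [0,0,-8],
    [0,0,-10],
    [0,0,-12]
  ],
  "jaw": [0,0,0,0,0,0,0,0]
}}

```text
time_s: 4.2
eef_pos: [0.5869, -0.118, 0.2575]
eef_rot: [0.0, 0.288, 0.958, -0.0]
wrist_force: [0.1, 1.0, -1.1]
opening: 0.109
grasp_force: 58.6
```

Emit:
{"api": "send_rows", "payload": {
  "dr": [
    [0,0,0],
    [0,0,0],
    [0,0,0],
    [0,0,0],
    [0,0,0],
    [0,0,0],
    [0,0,0],
    [0,0,0]
  ],
  "xyz": [
    [0,0,-2],
    [0,0,-4],
    [0,0,-6],
    [0,0,-8],
    [0,0,-10],
    [0,0,-11.5],
    [0,0,-12],
    [0,0,-12]
  ],
  "jaw": [0,0,0,0,0,0,0,0]
}}

```text
time_s: 5.2
eef_pos: [0.5869, -0.118, 0.3762]
eef_rot: [-0.0, 0.288, 0.958, 0.0]
wrist_force: [0.3, 0.4, -1.7]
opening: 0.109
grasp_force: 58.6
```

```bash
cat > goal.py <<'E'
from h import *
h=1.467; r=2**-.5
n=np.array([np.cos(h)*r,np.sin(h)*r,r]); bz=np.array([-np.cos(h)*r,-np.sin(h)*r,r]); by=np.cross(bz,n)
MK=np.array([.625,.209,.12]); RF=Rcols(by,n,-bz)
def goal(off,grip=.0515): return MK+n*off+bz*grip   # grip: TCP above panel centre
E
python3 - <<'E'
from goal import *
o=ctrl.get_obs(); print(o['eef_pos'],o['wrist_force'],o['q'])
print('goal',goal(.079), 'to go high', togo(goal(.079)+[0,-.03,.15],RF),'final',togo(goal(.079),RF))
c=ctrl.calibration('side'); im=ctrl.camera('side'); cv2.imwrite('pics/s1.png',im[:,:,::-1])
E
```

```text
[ 0.58690555 -0.11800278  0.37622021] [ 0.28383252  0.35838007 -1.65480266] [-3.96495643e-01  1.60697224e-01  1.37972212e+00  2.63436454e-05
  1.60127206e+00 -1.38393706e+00]
goal [0.62701474 0.22834078 0.21227743] to go high (array([-7.35,  1.8 , -4.34]), array([14.08, 28.61,  1.4 ])) final (array([-7.35,  1.8 , -4.34]), array([15.73, 31.12, 16.4 ]))
```

View pics/s1.png

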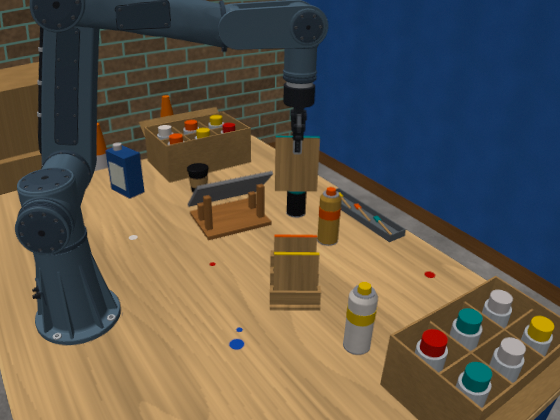

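The side view shows the panel hanging squarely in the gripper at (297,163), with the other panels still in the rack. Now I move above the easel and lean it back.

Emit:
{"api": "send_rows", "payload": {
  "dr": [
    [-0.6,0.15,-0.35],
    [-1.5,0.37,-0.88],
    [-2.5,0.6,-1.5],
    [-3.5,0.86,-2.07],
    [-4.5,1.1,-2.66],
    [-5.5,1.35,-3.25],
    [-6.5,1.6,-3.84],
    [-7.35,1.8,-4.34]
  ],
  "xyz": [
    [1.1,2.3,0.1],
    [2.9,5.8,0.3],
    [4.8,9.7,0.5],
    [6.7,13.6,0.7],
    [8.6,17.5,0.9],
    [10.5,21.4,1.1],
    [12.4,25.3,1.3],
    [14.1,28.6,1.4]
  ],
  "jaw": [0,0,0,0,0,0,0,0]
}}

```text
time_s: 6.25
eef_pos: [0.6264, 0.1996, 0.3609]
eef_rot: [0.019, 0.047, 0.922, 0.383]
wrist_force: [0.3, 0.9, -2.3]
opening: 0.105
grasp_force: 58.5
```

Run:
```python
from goal import *
o=ctrl.get_obs(); print(o['eef_pos'],o['wrist_force'],o['q'])
print('final',togo(goal(.079),RF))
```

```text
[0.62642886 0.19955135 0.36090933] [ 0.28757221  0.93837557 -2.27570751] [-0.21564582  0.22969298  1.50366012  0.78177781  1.53701223 -1.76445884]
final (array([ 0.02, -0.02, -0.  ]), array([ 0.21, -8.51, 12.52]))
```

Emit:
{"api": "send_rows", "payload": {
  "dr": [
    [0,0,0],
    [0,0,0],
    [0,0,0],
    [0,0,0],
    [0,0,0],
    [0,0,0],
    [0,0,0],
    [0,0,0]
  ],
  "xyz": [
    [0,-0.3,1],
    [0,-1,3],
    [0.1,-1.8,5],
    [0.2,-2.6,7.5],
    [0.2,-3.5,10],
    [0.2,-4.2,11.8],
    [0.2,-4.5,12.5],
    [0.2,-4.5,12.5]
  ],
  "jaw": [0,0,0,0,0,0,0,0]
}}

```text
time_s: 7.25
eef_pos: [0.6306, 0.2548, 0.2417]
eef_rot: [0.019, 0.048, 0.923, 0.382]
wrist_force: [0.3, 0.3, -1.6]
opening: 0.111
grasp_force: 58.6
```

Run:
```python
from goal import *
o=ctrl.get_obs(); print(o['eef_pos'],o['wrist_force'],o['q'])
print('final',togo(goal(.079),RF))
for nme in('scene','wrist'):
    cv2.imwrite(f'pics/{nme}2.png',ctrl.camera(nme)[:,:,::-1])
a=cv2.imread('pics/scene2.png')[180:360,170:370]; b=cv2.imread('pics/wrist2.png')
cv2.imwrite('pics/c2.png',np.hstack([cv2.resize(a,(400,360),interpolation=cv2.INTER_CUBIC),cv2.resize(b,(400,360))]))
```

```text
[0.63056521 0.25480371 0.24173153] [ 0.3042139   0.31117411 -1.56973721] [-0.12220148  0.35628765  1.59449693  0.81815952  1.31857337 -1.85751313]
final (array([-0.  , -0.01, -0.  ]), array([ 0.08, -3.97,  0.2 ]))
```

View pics/c2.png

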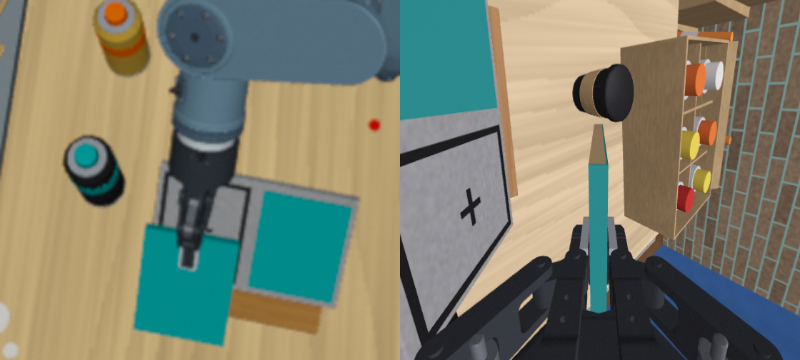

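Left, the scene crop shows the panel teal side up above the easel, its edges parallel to the outline. Right, the wrist view shows the cross at (470,207). Now I bring it in by 4 cm.

Emit:
{"api": "send_rows", "payload": {
  "dr": [
    [0,0,0],
    [0,0,0],
    [0,0,0],
    [0,0,0],
    [0,0,0],
    [0,0,0],
    [0,0,0],
    [0,0,0]
  ],
  "xyz": [
    [0,-0.4,0],
    [0,-1.1,0],
    [0.1,-1.9,0.1],
    [0.1,-2.7,0.2],
    [0.1,-3.4,0.2],
    [0.1,-3.8,0.2],
    [0.1,-3.9,0.2],
    [0.1,-3.9,0.2]
  ],
  "jaw": [0,0,0,0,0,0,0,0]
}}

```text
time_s: 8.35
eef_pos: [0.627, 0.2289, 0.2132]
eef_rot: [0.02, 0.048, 0.923, 0.382]
wrist_force: [-0.3, 0.1, -0.8]
opening: 0.111
grasp_force: 58.6
```

Run:
```python
from goal import *
print('final',togo(goal(.079),RF),'tilt')
im=ctrl.camera('scene'); cv2.imwrite('pics/scene3.png',im[:,:,::-1]); w=ctrl.camera('wrist'); cw=ctrl.calibration('wrist'); cv2.imwrite('pics/wrist3.png',w[:,:,::-1])
c=ctrl.calibration('scene'); m=mask(im,80,100); 
m[:, :235-10]=0
k=blobs(m,300)
for k in k[:2]:
    q=cv2.approxPolyDP(cv2.convexHull(k),4,True)[:,0]; print('blob',cv2.contourArea(k),q.tolist())
    # points on painted-face plane, in board coords
    o,d=rays(c,q); t=((MK+n*.084-o)@n)/(d@n); P=o+d*t[:,None]-MK
    print((np.c_[P@by,P@bz]*1000).round(1).tolist())
a=im[180:360,170:370,::-1]
cv2.imwrite('pics/c3.png',np.hstack([cv2.resize(a,(400,360),interpolation=cv2.INTER_CUBIC),cv2.resize(w[:,:,::-1],(400,360))]))
```

```text
final (array([-0., -0.,  0.]), array([-0.01, -0.11,  0.03])) tilt
blob 2031.5 [[247, 284], [291, 291], [282, 342], [241, 334]]
[[-50.5, 75.7], [54.3, 79.3], [52.6, -74.5], [-50.6, -74.4]]
blob 2012.0 [[302, 276], [345, 284], [335, 330], [294, 322]]
[[73.7, 125.9], [173.4, 126.1], [173.2, -7.6], [73.4, -7.5]]
```

View pics/c3.png

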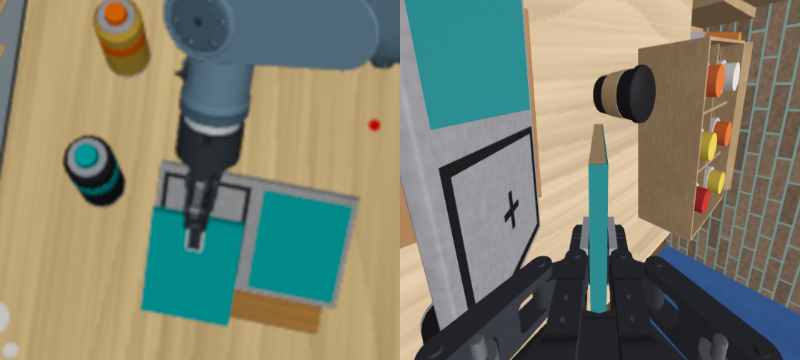

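The panel's corners sit within about 2 mm of the outline's footprint. One last check of the mark from the wrist view, which has the cross at about (154,245) at full size.

Run:
```python
from goal import *
w=cv2.imread('pics/wrist3.png',0); c=ctrl.calibration('wrist')
roi=w[222:270,138:172]; m=(roi<70).astype(np.uint8); ys,xs=np.nonzero(m); print(len(xs))
k=blobs(m*255,5)[0]; x,y,a,b=cv2.boundingRect(k); uv=[138+x+(a-1)/2,222+y+(b-1)/2]
P=onz(c,[uv],[.12])[0]; print(uv,P.round(4))
o=ctrl.get_obs(); Rc=quat(o); fc=o['eef_pos']+Rc.apply([0,.005,.0515])
for M in(P,MK): print('teal_face in board axes n,y,z mm',((fc-M)@np.c_[n,by,bz]*1000).round(1))
print(o['wrist_force'],np.abs(o['dq']).max())
```

```text
294
[155.5, 244.5] [0.626  0.2088 0.12  ]
teal_face in board axes n,y,z mm [85.2  1.1  0.2]
teal_face in board axes n,y,z mm [85.2  0.1  0.3]
[-0.47350531 -0.35738942 -1.16126077] 0.002515524759893758
```

Emit:
{"api": "send_rows", "payload": {
  "dr": [
    [0,0,0],
    [0,0,0],
    [0,0,0],
    [0,0,0],
    [0,0,0],
    [0,0,0],
    [0,0,0],
    [0,0,0]
  ],
  "xyz": [
    [-0.1,-0.1,0],
    [-0.1,-0.2,0],
    [-0.1,-0.3,0],
    [-0.1,-0.3,0],
    [-0.1,-0.3,0],
    [-0.1,-0.3,0],
    [-0.1,-0.3,0],
    [-0.1,-0.3,0]
  ],
  "jaw": [0,0,0,0,0,0,0,0]
}}

```text
time_s: 9.45
eef_pos: [0.6277, 0.2267, 0.211]
eef_rot: [0.02, 0.048, 0.923, 0.382]
wrist_force: [1.2, -0.4, -0.4]
opening: 0.104
grasp_force: 58.6
```

```bash
python3 -c "
from bench import ctrl
print(ctrl.hand_in())"
```

```text
the job is handed in; nothing more can be done
None
```

The job is handed in: the gripper is holding the teal panel painted face up, parallel to the board and in front of the black outline, its face about 82 mm off by my measurements (no verdict was returned).

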